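Fetch the salt shaker from the screw-capped caddy

ROBOT

A 6-joint arm with a two-finger parallel gripper is mounted at the origin on a cart in front of the work surface, level with it; the furniture and walls round the work are solid. World frame = base frame: x ahead of the robot, y to its left, z up, the work surface at z = 0. Lengths are in m, angles in rad, forces in N, time in s.
With the tool pointing down it reaches from about 0.275 to 0.75 m from the base axis. Payload 10.2 kg.
Tool frame: the origin (TCP) lies midway between the tips of the shut fingers; the grasp point (between the pads) lies 19 mm behind it; z points along the fingers, y is the line along which they close (so a half turn about z gives the same grasp; the last joint's range is limited). The gripper opens to 88 mm and grips with 3 to 60 N. Pads are 18 mm wide; open, the fingers measure 123 mm over their backs; the gripper's body (75 mm by 187 mm) begins 45 mm behind the grasp point.
Start: joints at [-1.572, 0.313, 1.498, -0, 1.331, -0.223], TCP at [0.115, -0.512, 0.239] pointing down, gripper open.
Joint ranges: [-2.94, 2.94], [-0.97, 2.17], [0.19, 2.56], [-1.23, 4.37], [0.02, 3.11], [-2.88, 2.88]. Speed limits (rad/s): [2.39, 2.39, 3.01, 3.14, 3.14, 3.14].

INTERFACE

Orientations are given as a unit quaternion [w, x, y, z].
In Python, from station import bot gives the robot as it stands.
- The arm moves only by the shell command python3 -m crank 'ROWS' [FORCE]. ROWS is a JSON object of lists of equal length, an entry for each row: "translation": the shift along the tool's x, y, z in mm, a list of three; "delta_rot": the turn, a rotation vector about the tool's x, y, z in rad, a list of three; "hand": the finger opening in mm, from 0 to 88.1. A call has 1 to 5 rows; each row shifts and turns the commanded pose from where the row before left it, along the tool's axes as they then stand; what a row does not reach is not made up. A row lasts 1/8 s, in which the tool goes at most 62.5 mm and 10.7 degrees, less where a joint would pass 70% of its speed; a pose out of reach is approached as far as the arm can. A call with a gripper value outside its range is refused whole. The fingers move at their own pace and stop on an object; FORCE is the grip in N (left out, the last holds). Time passes only in rows, so rows that do not move let the fingers close. It gives the time, the measured TCP pose, the force and the opening at its end, in the units of the state.
- bot.observe(): the state, without advancing time (a new reading comes with each control period).
- bot.snapshot(name): name is "side" or "top"; returns a dict with "pixels" (384x512x3 uint8, red, green, blue), "fx", "fy", "cx", "cy" (pixels), "k1" (the pictures are not rectified: a ray, as slopes to the right and down, at radius r is drawn at 1 + k1 r^2 times it, then the intrinsics apply), "world_to_cam" (4x4, takes a point from world to camera coordinates). Camera axes: x right, y down, z forward; pixel columns grow to the right and rows downward; lengths in m; the calibration is good to about 2 mm. A picture is of the moment at which its call begins. There is no depth.
- bot.finish_job(): hands the job in, once; it reports no verdict.
The state is a dict: "time": time; "qpos": joint angles; "joint_velocities": joint speeds; "joint_efforts": joint torques, N m; "ee_pos": TCP position; "orientation": TCP orientation; "contact_force": force on the tool from outside, world axes, zero at the start; "wrist_torque": the same for the moment, N m; "opening": opening from 0.0 (shut) to 1.0 (fully open).
Only numpy, scipy, OpenCV 4.12 (cv2) and the standard library are available. Lean on these libraries where they do the work, as an engineer would, in place of code of your own. Each camera call takes 0.05 s, during which the arm holds its last target. There are 200 camera calls.

TASK

Get the salt shaker out of the sloping metal caddy: first unscrew the cap on its lid, then slide the lid up its grooves as far as it goes. Lift the shaker out, keep it upright and set it down gently, standing in the middle of the plate; then slide the lid fully shut and screw the cap home again. Leave the mug, the bowl and the teaspoon where they are.

Things in the scene. Friction and masses are not known exactly. Their poses are not given: they have to be found in the camera images.
- caddy: Fixed sloping metal caddy (sizes in mm): 208 deep (x), 162 wide (y), front wall 68 high, back 188. Origin: centre of its underside; x from low front (robot side) to high back, z up. The top slopes up at 30 degrees: the slope plane runs through the front wall's top edge (x -104, z 68), outward normal (-0.5, 0, 0.866). Side rails stand 12 above that plane. Front half: open well; rear half closed.
- caddy_floor (a point): Point on the flat floor of the caddy's front well, 10 mm above the underside, 58 behind the outer front face, mid width; axes as the caddy's. The well is clear from 52 before this point to 50 behind it, 150 wide inside, 136 between the lips of the rails above. The slope plane is 91 above this point.
- lid (a joint): White plastic lid's slide, m: 0 shut over the well, 0.11 fully up at the stop, moving along the slope (caddy frame 0.866, 0, 0.5). Plate 125 mm along the slope, 144 wide, low lip in front; no handle but the cap. Friction 3 N, weight along the slope 1.4 N; stays where left. Locked (about 5 mm of play) while the cap's tongue is behind the catch; free when the cap is past about 0.9 rad.
- lid_middle (a point): Middle of the lid's outer face, 7 mm above the slope plane, moving with the lid; x up the slope, y to the caddy's left, z out of the slope. The cap's axis stands 20 mm to the left (+y) of it.
- cap (a joint): Screw cap's turn, rad: 0 screwed home (tongue points to the caddy's left, +y, below the catch on the slope, and locks the lid); grows anticlockwise seen from above; 1.4 fully unscrewed at the stop (tongue points down the slope to the front). Captive: it turns on the spot on the lid and does not lift off. Friction 0.3 N m; stays where left. It starts between 0 and 0.2.
- cap_grip (a point): On the screw cap's axis (sizes in mm), 14 below its top, 38 above the slope plane; z along the axis, out of the slope (leaning 30 degrees to the front); y along the tongue. Grey ribbed round cap, 58 diameter (62 skirt below), 44 high. Keep fingertips at most 19 below this point: the catch is 21 below it. Shut, it is 75 up the slope from the front edge, 20 left of the middle.
- tongue_tip (a point): Tip of the cap's locking tongue, 47 mm from the cap's axis, at the foot of the cap; the tongue is 15 wide, 5 thick. With the lid shut and the cap home it lies 5 mm down the slope from a small steel catch on the left rail, which blocks it; the catch stands 17 above the slope plane and reaches 24 inward from the caddy's outer left side. It can turn back in only with the lid shut.
- shaker: White salt shaker, 43 mm diameter, 73 tall, about 0.14 kg, upright on the floor of the caddy's well, hidden while the lid is shut. Origin: centre of its underside; z up along its axis. Its top is about 10 under the slope plane: take it by its upper part, tool tilted like the cap's axis, fingers closing along the caddy's y, and lift it straight up.
- plate: White round plate on the worktop, 187 mm diameter, rim 29 high, loose. Origin: centre of its underside. Its flat middle, 100 across, is 7 above the underside.
- mug: Bystander: white mug, 74 mm diameter (106 with handle), 92 tall, origin at the centre of its underside.
- bowl: Bystander: white rice bowl, 113 mm diameter, 64 tall, origin at the centre of its underside.
- teaspoon: Bystander: steel teaspoon, 137 mm long, lying flat on the worktop, origin at its middle.

How it is judged:
On the way, in this order (a step that is already met when the one before it is completed fails the run):
1. the screw cap is unscrewed far enough to free the lid (at least 0.8 rad) (value of joint cap above 0.8 rad), for 0.1 s.
2. the lid is slid up its grooves until the well is clear (at least 0.10 m of 0.11 m) (value of joint lid above 0.1 m), for 0.2 s.
3. the shaker stands upright in the middle of the plate, let go (horizontal distance between shaker and plate below 0.035 m and z of shaker in the frame of plate below 0.016 m and angle between shaker's own z axis and vertical below 0.12 rad and linear speed of shaker below 0.03 m/s and contact force between the fingers and shaker below 0.1 N), for 0.2 s.
4. the lid is slid shut again (within 8 mm) (value of joint lid below 0.008 m), for 0.2 s.
At the end, for the whole second after the job is handed in: The shaker stands at rest, released and upright (within 0.12 rad) on the flat of the plate, its axis within 35 mm of the plate's middle, the plate flat on the worktop; the lid is shut (joint below 8 mm) and the cap screwed home (joint below 0.15 rad) (all of step 3 and value of joint lid below 0.008 m and value of joint cap below 0.15 rad and height (world z) of plate below 0.01 m); the robot touches nothing.
It fails at once if the lid is dragged open against its catch instead of unscrewing the cap first (lid over 20 mm while the cap is below 0.6 rad) (value of joint lid above 0.02 m and value of joint cap below 0.6 rad).
It fails at once if the shaker is tipped by more than 0.6 rad (angle between shaker's own z axis and vertical above 0.6 rad).
It fails at once if the shaker is dropped or thrown (faster than 0.9 m/s) (linear speed of shaker above 0.9 m/s).
It fails at once if the mug, the bowl or the teaspoon is moved by more than 30 mm (distance of any of mug, bowl, teaspoon from where it was at the start of the episode above 0.03 m).
It also fails if it takes over 61 s, if anything falls off the work surface, if the arm or the gripper's body presses on something with over 40 N, if the wrist force passes 120 N, or if a joint passes its speed limit or range.

## Working session

There is one attempt and no reset: what is moved stays moved. The work goes in short steps, Python scripts to look and compute and a shell command to move; the robot and the scene stay as the last step left them, time stands still between calls to the robot, and variables do not carry over. Pictures are saved under pics/ and viewed, on a budget of 10 in all, crops included, one or two more only if the job needs it, and the job is handed in when it is done.

```bash
mkdir -p pics; ls; python3 - <<'E'
from station import bot
import cv2,json
for n in("side","top"):
    s=bot.snapshot(n); cv2.imwrite(f"pics/{n}0.png",cv2.resize(s["pixels"][:,:,::-1],None,fx=1.5,fy=1.5,interpolation=cv2.INTER_CUBIC))
    print(n,{k:(v.tolist() if hasattr(v,'tolist') else v) for k,v in s.items() if k!="pixels"})
print(bot.observe())
E
```

```text
pics
side {'fx': 374.11787531748223, 'fy': 374.11787531748223, 'cx': 259.73137947133307, 'cy': 195.35913690246602, 'k1': -0.04536241811254814, 'world_to_cam': [[-0.8485662774700671, -0.5289253022545821, 0.013164246104217332, 0.4918762394181132], [-0.47468930790329256, 0.7500939091649081, -0.46046627281050634, 0.1938600928196024], [0.23367784170281677, -0.3969850778916071, -0.887579581912804, 0.9833669640943965], [0.0, 0.0, 0.0, 1.0]]}
top {'fx': 402.3961903312187, 'fy': 402.3961903312187, 'cx': 262.07941878441915, 'cy': 190.2533739032859, 'k1': -0.09601117719482839, 'world_to_cam': [[0.1183807648348667, -0.9929452312793678, 0.0067647761732860376, 0.07580728106909579], [-0.9662951916090523, -0.1167665830483844, -0.22943227270031097, 0.53128603991539], [0.22860358087820293, 0.020623597231506755, -0.973301119924813, 0.9511756388628804], [0.0, 0.0, 0.0, 1.0]]}
{'time': 0.1, 'qpos': array([-1.57240429e+00,  3.13385134e-01,  1.49829348e+00, -7.23915737e-06,
        1.33098216e+00, -2.23408445e-01]), 'joint_velocities': array([ 0.00201997, -0.00180352, -0.00176707,  0.00121215, -0.0003392 ,
       -0.00150608]), 'joint_efforts': array([ 2.30312195e-03, -4.02811217e+01, -2.52643472e+01,  6.94931787e-02,
        3.42021743e-02, -4.67012421e-05]), 'ee_pos': array([ 0.11547522, -0.51194547,  0.23824831]), 'orientation': array([-5.31077290e-04,  9.93856631e-01,  1.10673897e-01,  5.64660418e-05]), 'contact_force': array([-0.54491774,  0.05436034, -0.78587548]), 'wrist_torque': array([ 0.00406452, -0.02044358,  0.02134538]), 'opening': 0.9990773851476512}
```

View pics/top0.png

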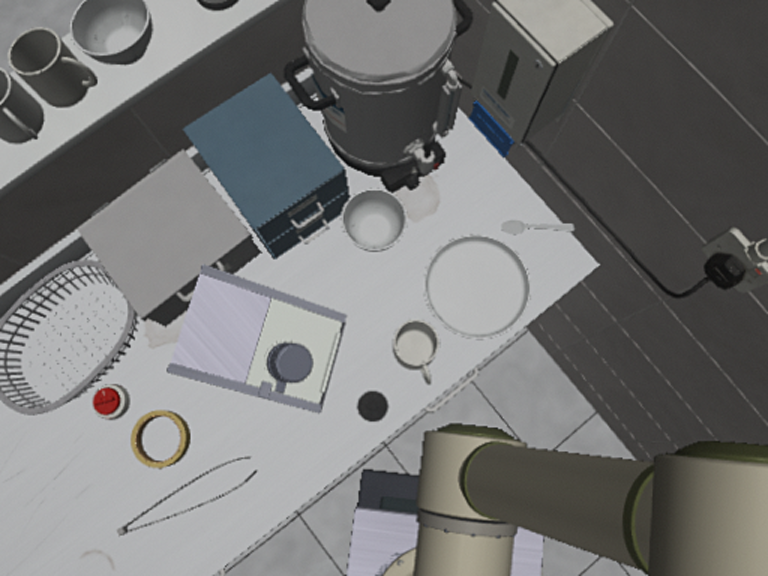

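View pics/side0.png

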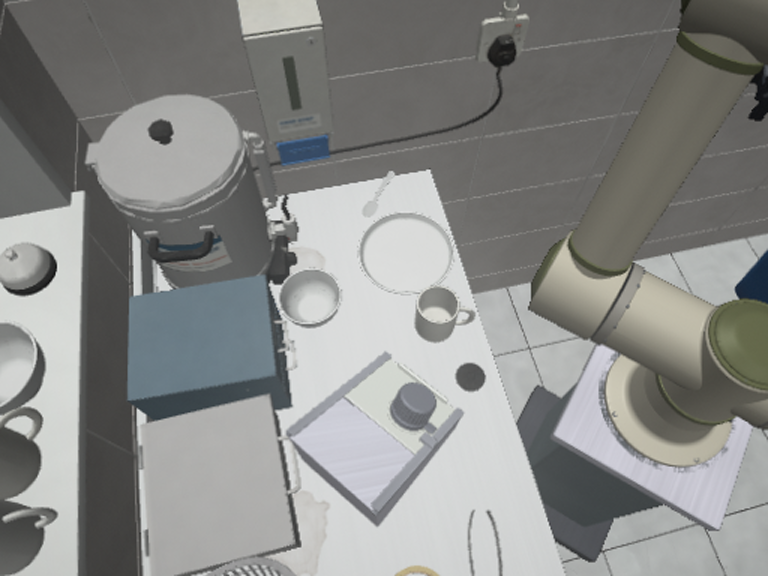

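The top view shows the caddy with its low front to the right, rail corners at about (346,318), (321,410), (204,266) and (168,370), and the cap top at about (293,360). The plate rim is centred at about (478,286). The side view shows the cap top at about (414,392) and the plate at about (406,252).

```bash
cat > h.py <<'E'
import numpy as np, cv2
from station import bot
from scipy.spatial.transform import Rotation as R, Slerp
def proj(s,P):
    P=np.atleast_2d(P); W=s["world_to_cam"]; W=np.array(W); c=P@W[:3,:3].T+W[:3,3]
    u=c[:,:2]/c[:,2:]; u=u*(1+s["k1"]*(u**2).sum(1,keepdims=True))
    return u*[s["fx"],s["fy"]]+[s["cx"],s["cy"]]
def cad(p,P):  # caddy-frame mm -> world m ; p=x,y,yaw
    c,s_=np.cos(p[2]),np.sin(p[2]); P=np.atleast_2d(P)/1000.
    return P@np.array([[c,-s_,0],[s_,c,0],[0,0,1]]).T+[p[0],p[1],0]
U=np.array([.866,0,.5]); N=np.array([-.5,0,.866]); F=np.array([-104,0,68.])
def slope(a,y,h): return F+a*U+h*N+np.array([0,y,0])
def plan(pt,Rt,n,start=None):
    o=bot.observe(); p0=o["ee_pos"]; q=o["orientation"]; R0=R.from_quat([q[1],q[2],q[3],q[0]])
    rv=(R0.inv()*Rt).as_rotvec()
    T=[];D=[]
    for i in range(n):
        Ri=R0*R.from_rotvec(rv*i/n)
        T.append((Ri.inv().apply(pt-p0)*1000/n).round(1).tolist()); D.append((rv/n).round(3).tolist())
    print("ang",np.linalg.norm(rv).round(3),"T",T,"D",D[0])
E
python3 - <<'E'
from h import *
from scipy.optimize import least_squares
t=bot.snapshot("top"); s=bot.snapshot("side")
M=np.array([slope(0,-81,12),slope(0,81,12),slope(240,-81,12),slope(240,81,12),slope(75,20,52)])
ot=np.array([[346,318],[321,410],[204,266],[168,370],[293,360]])/1.5
os_=np.array([[388,355],[463,409],[290,433],[378,515],[414,391]])/1.5
f=lambda p:np.r_[(proj(t,cad(p,M))-ot).ravel(),(proj(s,cad(p,M))-os_).ravel()]
r=least_squares(f,[.4,.2,1.6],loss='soft_l1'); print(r.x,r.fun.reshape(-1,2).round(1).tolist())
g=lambda q:np.r_[(proj(t,[q[0],q[1],.029])-np.array([478,286])/1.5).ravel(),(proj(s,[q[0],q[1],.029])-np.array([406,252])/1.5).ravel()]
q=least_squares(g,[.4,-.1]); print("plate",q.x,q.fun)
for nm,uv in dict(mug=(415,344),bowl=(374,218),spoon=(537,226)).items():
    z=dict(mug=.09,bowl=.06,spoon=0)[nm]
    print(nm,least_squares(lambda q:(proj(t,[q[0],q[1],z])-np.array(uv)/1.5).ravel(),[.4,0]).x)
ims=[]
for im,(x,y) in((t,(100,165)),(s,(185,225))):
    a=cv2.resize(im["pixels"][y:y+125,x:x+135,::-1],None,fx=3,fy=3,interpolation=cv2.INTER_CUBIC)
    def pl(P,c):
        for u,v in proj(im,cad(r.x,P)): cv2.circle(a,(int((u+.5-x)*3),int((v+.5-y)*3)),2,c,-1)
    pl(M,(0,0,255)); pl(np.array([slope(75,20,8),slope(75,67,8)]),(0,255,0))
    ims.append(a)
cv2.imwrite("pics/c1.png",np.hstack(ims))
E
```

```text
[0.39248936 0.3300704  1.44716959] [[-0.7, -3.4], [-1.6, 0.4], [-0.9, -1.4], [0.1, 0.8], [1.2, 1.0], [-2.3, -2.2], [0.2, 1.8], [-1.5, -1.9], [1.5, -3.2], [3.0, 3.4]]
plate [ 0.54344654 -0.00530173] [-0.73574355 -0.36657508  0.73578326 -0.66868564]
mug [0.42058762 0.09195851]
bowl [0.63361827 0.18556176]
spoon [ 0.67614668 -0.10967732]
```

View pics/c1.png

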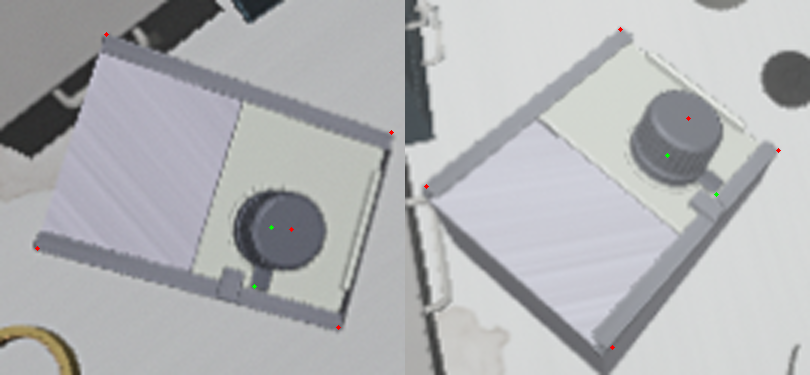

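```bash
cat >> h.py <<'E'
CP=np.array([0.3925,0.3301,1.447]); PL=np.array([.5434,-.0053])
def ori(turn):  # tool z into the slope; tool y = -caddy y at turn 0, rotated ccw (about slope normal) by turn
    c,s=np.cos(CP[2]),np.sin(CP[2]); Q=np.array([[c,-s,0],[s,c,0],[0,0,1]])
    z=-N; y=np.array([0,-1.,0]); x=np.cross(y,z)
    A=R.from_matrix(Q@np.c_[x,y,z]); return A*R.from_rotvec([0,0,-turn])
E
python3 - <<'E'
import re
from h import *
from scipy.optimize import least_squares
t=bot.snapshot("top"); s=bot.snapshot("side")
M=np.array([slope(0,-81,12),slope(0,81,12),slope(240,-81,12),slope(240,81,12),slope(75,20,52)])
ot=np.array([[393,138],[340,327],[105,37],[36,244],[288,231]])/3+[100,165]-.33
os_=np.array([[213+407,30],[778,150],[427,184],[607,351],[686,120]])-[405,0]; os_=os_/3+[185,225]-.33
w=np.array([1,1,1,1,2.])[:,None]
f=lambda p:np.r_[(w*(proj(t,cad(p,M))-ot)).ravel(),(w*(proj(s,cad(p,M))-os_)).ravel()]
r=least_squares(f,CP); print(r.x,r.fun.reshape(-1,2).round(1).tolist())
CPn=r.x.round(4); open("h.py","a").write(f"CP=np.array({CPn.tolist()})\n")
E
python3 - <<'E'
from h import *
print("capgrip",cad(CP,slope(75,20,38)))
w1=np.array([.38,-.25,.33]); q=bot.observe()["orientation"]
plan(w1,R.from_quat([q[1],q[2],q[3],q[0]]),7)
E
```

```text
[0.39236955 0.3310349  1.43664251] [[-0.9, -1.6], [-1.4, 0.5], [0.5, -1.4], [-0.2, 0.9], [0.5, -0.8], [0.5, 0.1], [-0.1, 0.8], [-0.5, 0.5], [0.6, -1.0], [1.3, 0.1]]
capgrip [[0.36481308 0.2761478  0.138408  ]]
ang 0.0 T [[45.1, -28.2, -13.0], [45.1, -28.2, -13.0], [45.1, -28.2, -13.0], [45.1, -28.2, -13.0], [45.1, -28.2, -13.0], [45.1, -28.2, -13.0], [45.1, -28.2, -13.0]] D [0.0, 0.0, 0.0]
```

```bash
python3 -m crank '{"translation":[[45,-28,-13],[45,-28,-13],[45,-28,-13],[45,-28,-13],[45,-28,-13]],"delta_rot":[[0,0,0],[0,0,0],[0,0,0],[0,0,0],[0,0,0]],"hand":[88,88,88,88,88]}'
python3 -m crank '{"translation":[[45,-28,-13],[45,-28,-13],[0,0,0]],"delta_rot":[[0,0,0],[0,0,0],[0,0,0]],"hand":[88,88,88]}'
python3 - <<'E'
from h import *
plan(cad(CP,slope(75,20,38+80))[0],ori(-1.3),12)
E
```

```text
time: 0.92
ee_pos: [0.3051, -0.3247, 0.3042]
orientation: [0.0, 0.994, 0.111, 0.0]
contact_force: [-0.5, -0.2, 0.7]
opening: 0.998
time: 1.3
ee_pos: [0.3814, -0.2497, 0.3306]
orientation: [0.001, 0.994, 0.113, 0.001]
contact_force: [0.2, 0.1, -0.7]
opening: 0.997
ang 0.532 T [[7.3, -39.9, 10.2], [6.9, -39.5, 11.9], [6.4, -39.0, 13.7], [5.9, -38.5, 15.4], [5.4, -37.8, 17.0], [4.9, -37.1, 18.6], [4.4, -36.3, 20.2], [3.8, -35.5, 21.8], [3.3, -34.6, 23.3], [2.7, -33.6, 24.8], [2.1, -32.6, 26.2], [1.5, -31.5, 27.5]] D [0.042, 0.013, 0.007]
```

```bash
python3 -m crank '{"translation":[[7,-40,10],[7,-40,12],[6,-39,14],[6,-38,15],[5,-38,17]],"delta_rot":[[0.042,0.013,0.007],[0.042,0.013,0.007],[0.042,0.013,0.007],[0.042,0.013,0.007],[0.042,0.013,0.007]],"hand":[88,88,88,88,88]}'
python3 -m crank '{"translation":[[5,-37,19],[4,-36,20],[4,-35,22],[3,-35,23],[3,-34,25]],"delta_rot":[[0.042,0.013,0.007],[0.042,0.013,0.007],[0.042,0.013,0.007],[0.042,0.013,0.007],[0.042,0.013,0.007]],"hand":[88,88,88,88,88]}'
python3 -m crank '{"translation":[[2,-33,26],[2,-31,27],[0,0,0],[0,0,0]],"delta_rot":[[0.042,0.013,0.007],[0.042,0.013,0.007],[0,0,0],[0,0,0]],"hand":[88,88,88,88]}'
python3 - <<'E'
from h import *
print(bot.observe()["qpos"].round(2))
plan(cad(CP,slope(75,20,21))[0],ori(-1.3),6)
t=bot.snapshot("top"); s=bot.snapshot("side")
a=[cv2.resize(t["pixels"][130:300,80:250,::-1],None,fx=2.3,fy=2.3,interpolation=cv2.INTER_CUBIC),cv2.resize(s["pixels"][190:360,180:350,::-1],None,fx=2.3,fy=2.3,interpolation=cv2.INTER_CUBIC)]
cv2.imwrite("pics/c2.png",np.hstack(a))
E
```

```text
time: 1.92
ee_pos: [0.3697, -0.0483, 0.2784]
orientation: [-0.108, 0.99, 0.092, 0.021]
contact_force: [0.4, -0.5, 0.5]
opening: 0.996
time: 2.55
ee_pos: [0.361, 0.1542, 0.2278]
orientation: [-0.215, 0.973, 0.073, 0.041]
contact_force: [0.6, -0.3, -0.2]
opening: 1.001
time: 3.05
ee_pos: [0.3581, 0.2337, 0.2088]
orientation: [-0.256, 0.963, 0.065, 0.049]
contact_force: [-0.5, 0.1, 0.7]
opening: 0.995
[-0.02  0.01  2.04  0.59  1.11  1.14]
ang 0.007 T [[0.3, -0.2, 16.6], [0.3, -0.2, 16.6], [0.3, -0.2, 16.6], [0.3, -0.2, 16.6], [0.3, -0.3, 16.6], [0.3, -0.3, 16.6]] D [-0.001, 0.001, -0.0]
```

View pics/c2.png

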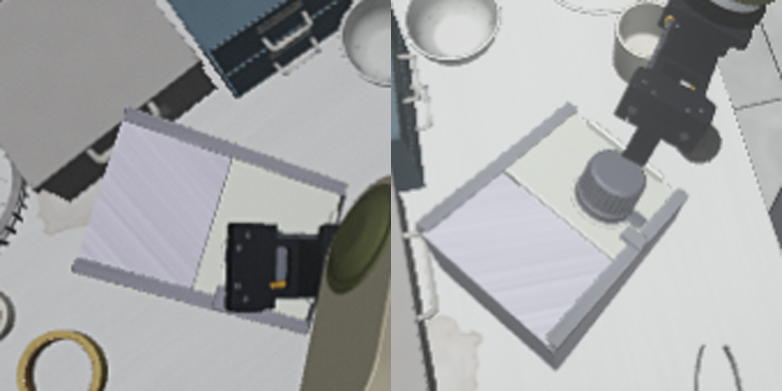

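The picture shows the gripper well lined up over the cap, at about (610,185) in the right half. Next I descend 95 mm and grip.

```bash
python3 -m crank '{"translation":[[1,-1,25],[0,0,25],[0,0,25],[0,0,20],[0,0,0]],"delta_rot":[[-0.003,0.003,0],[-0.003,0.003,0],[0,0,0],[0,0,0],[0,0,0]],"hand":[88,88,88,88,88]}'
python3 -m crank '{"translation":[[0,0,0],[0,0,0],[0,0,0],[0,0,0]],"delta_rot":[[0,0,0],[0,0,0],[0,0,0],[0,0,0]],"hand":[50,50,50,50]}' 40
python3 - <<'E'
from h import *
o=bot.observe();print(o["opening"]*88.1,o["contact_force"],o["wrist_torque"])
plan(cad(CP,slope(75,20,23))[0],ori(-1.3),1)
E
```

```text
time: 3.78
ee_pos: [0.3646, 0.2824, 0.1267]
orientation: [-0.253, 0.964, 0.064, 0.051]
contact_force: [-0.1, -0.3, 0.1]
opening: 0.997
time: 4.28
ee_pos: [0.3653, 0.2824, 0.1275]
orientation: [-0.253, 0.964, 0.065, 0.053]
contact_force: [0.8, -6.0, 3.4]
opening: 0.644
56.7659128304431 [ 0.84146667 -5.9503187   3.38050077] [-0.81410701 -0.17260964 -0.09797604]
ang 0.003 T [[0.3, 0.1, 2.5]] D [0.001, -0.002, -0.002]
```

```bash
python3 -m crank '{"translation":[[0,0,0],[0,0,0],[0,0,0],[0,0,0],[0,0,0]],"delta_rot":[[0,0,-0.17],[0,0,-0.17],[0,0,-0.17],[0,0,-0.17],[0,0,-0.17]],"hand":[50,50,50,50,50]}'
python3 -m crank '{"translation":[[0,0,0],[0,0,0],[0,0,0],[0,0,0]],"delta_rot":[[0,0,-0.17],[0,0,-0.17],[0,0,-0.11],[0,0,0]],"hand":[50,50,50,50]}'
python3 - <<'E'
from h import *
o=bot.observe();print(o["opening"]*88.1,o["contact_force"],o["wrist_torque"],o["qpos"].round(2))
plan(cad(CP,slope(75+110,20,25))[0],ori(0),6)
t=bot.snapshot("top"); s=bot.snapshot("side")
a=[cv2.resize(t["pixels"][130:300,80:250,::-1],None,fx=2.3,fy=2.3,interpolation=cv2.INTER_CUBIC),cv2.resize(s["pixels"][190:360,180:350,::-1],None,fx=2.3,fy=2.3,interpolation=cv2.INTER_CUBIC)]
cv2.imwrite("pics/c3.png",np.hstack(a))
E
```

```text
time: 4.9
ee_pos: [0.3658, 0.2822, 0.1275]
orientation: [-0.208, 0.851, 0.458, 0.154]
contact_force: [4.4, -6.2, 1.4]
opening: 0.645
time: 5.4
ee_pos: [0.3663, 0.2822, 0.1275]
orientation: [-0.168, 0.728, 0.635, 0.196]
contact_force: [7.2, -5.4, -2.0]
opening: 0.647
56.97615537954617 [ 7.15647163 -5.37484422 -1.96495688] [-1.06588996 -0.99696013 -0.33598599] [ 0.12  0.2   2.08  0.7   0.84 -0.21]
ang 0.005 T [[18.4, -0.1, 0.1], [18.4, -0.1, 0.1], [18.4, -0.1, 0.1], [18.4, -0.1, 0.1], [18.4, -0.1, 0.1], [18.4, -0.1, 0.1]] D [0.001, 0.0, -0.0]
```

View pics/c3.png

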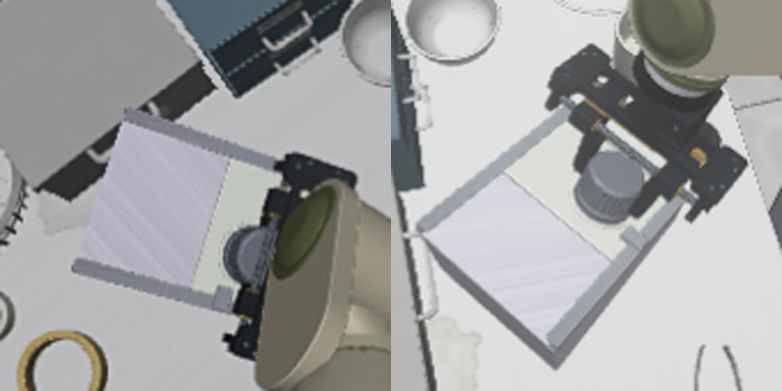

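The tongue no longer points at the catch (right half, about (635,235)), so the cap has turned. Next I slide the lid up.

```bash
python3 -m crank '{"translation":[[12,0,0],[22,0,0],[22,0,0],[22,0,0],[20,0,0]],"delta_rot":[[0,0,0],[0,0,0],[0,0,0],[0,0,0],[0,0,0]],"hand":[50,50,50,50,50]}'
python3 -m crank '{"translation":[[10,0,0],[5,0,0],[0,0,0],[0,0,0]],"delta_rot":[[0,0,0],[0,0,0],[0,0,0],[0,0,0]],"hand":[50,50,50,50]}'
python3 - <<'E'
from h import *
o=bot.observe();print(o["opening"]*88.1,o["contact_force"],o["wrist_torque"],o["qpos"].round(2))
plan(cad(CP,slope(75+110,20,25))[0],ori(0),1)
s=bot.snapshot("side");t=bot.snapshot("top")
a=[cv2.resize(t["pixels"][130:300,80:250,::-1],None,fx=2.3,fy=2.3,interpolation=cv2.INTER_CUBIC),cv2.resize(s["pixels"][190:360,180:350,::-1],None,fx=2.3,fy=2.3,interpolation=cv2.INTER_CUBIC)]
cv2.imwrite("pics/c4.png",np.hstack(a))
E
```

```text
time: 6.12
ee_pos: [0.3777, 0.3669, 0.1768]
orientation: [-0.169, 0.728, 0.635, 0.196]
contact_force: [7.2, -8.2, 0.1]
opening: 0.648
time: 6.62
ee_pos: [0.3789, 0.3757, 0.1816]
orientation: [-0.166, 0.729, 0.636, 0.192]
contact_force: [2.7, -39.7, 1.5]
opening: 0.646
56.89945439503826 [  2.65965218 -39.65031141   1.47603831] [-5.55165765 -0.38422226 -0.50486835] [0.35 0.23 1.86 0.59 0.89 0.14]
ang 0.01 T [[1.4, -0.6, 0.2]] D [0.003, 0.01, -0.002]
```

View pics/c4.png

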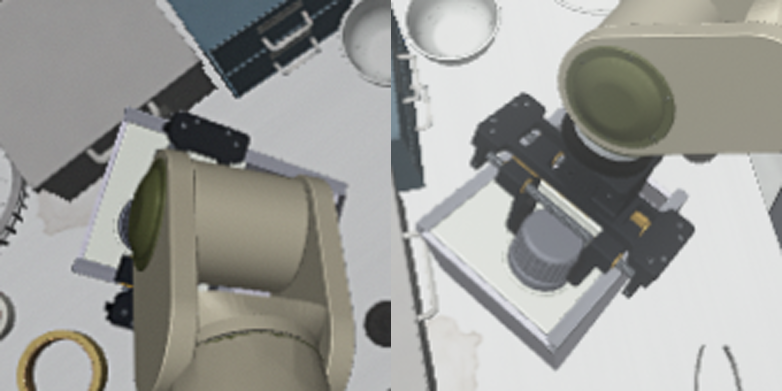

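The lid is hard against its stop (about 40 N on the wrist), so it is fully up. I relieve the load, release and retract.

```bash
python3 -m crank '{"translation":[[-4,0,0],[0,0,0],[0,0,0],[0,0,0]],"delta_rot":[[0,0,0],[0,0,0],[0,0,0],[0,0,0]],"hand":[50,88,88,88]}'
python3 -m crank '{"translation":[[0,0,-30],[0,0,-40],[-30,0,-30],[-50,0,0],[-50,0,0]],"delta_rot":[[0,0,0],[0,0,0],[0,0,0],[0,0,0],[0,0,0]],"hand":[88,88,88,88,88]}'
python3 -m crank '{"translation":[[-50,0,-20],[-50,0,-20],[0,0,0]],"delta_rot":[[0,0,0],[0,0,0],[0,0,0]],"hand":[88,88,88]}'
python3 - <<'E'
from h import *
o=bot.observe();print(o["opening"]*88.1,o["contact_force"],o["ee_pos"])
s=bot.snapshot("side");t=bot.snapshot("top")
a=[cv2.resize(t["pixels"][160:290,100:230,::-1],None,fx=3,fy=3,interpolation=cv2.INTER_CUBIC),cv2.resize(s["pixels"][215:345,185:315,::-1],None,fx=3,fy=3,interpolation=cv2.INTER_CUBIC)]
cv2.imwrite("pics/c5.png",np.hstack(a))
E
```

```text
time: 7.22
ee_pos: [0.3773, 0.3765, 0.1817]
orientation: [-0.17, 0.728, 0.635, 0.195]
contact_force: [0.1, -0.0, -0.0]
opening: 0.959
time: 7.85
ee_pos: [0.355, 0.2143, 0.203]
orientation: [-0.17, 0.728, 0.635, 0.195]
contact_force: [0.9, -1.0, 0.3]
opening: 0.999
time: 8.22
ee_pos: [0.3414, 0.107, 0.1878]
orientation: [-0.17, 0.73, 0.632, 0.195]
contact_force: [-0.3, 0.4, -0.1]
opening: 0.996
87.77330861753225 [-0.26323257  0.36690794 -0.12463158] [0.34137336 0.10701763 0.18782185]
```

View pics/c5.png

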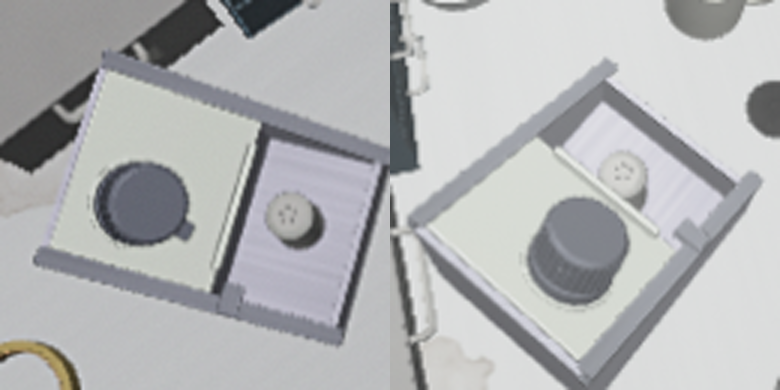

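The shaker top is at about (290,217) in the left half and (624,168) in the right half. The lid is fully up, and the tongue points down the slope.

```bash
python3 - <<'E'
from h import *
from scipy.optimize import least_squares
s=bot.snapshot("side");t=bot.snapshot("top")
a=np.array([290,217])/3+[100,160]-.33; b=np.array([623-390,169])/3+[185,215]-.33
g=lambda q:np.r_[(proj(t,[q[0],q[1],.083])-a).ravel(),(proj(s,[q[0],q[1],.083])-b).ravel()]
q=least_squares(g,[.37,.27]); print(q.x,q.fun); S=q.x
c,ss=np.cos(CP[2]),np.sin(CP[2]); d=S-CP[:2]; rel=np.array([c*d[0]+ss*d[1],-ss*d[0]+c*d[1]])*1000; print("caddy",rel)
T=ori(0); z=T.as_matrix()[:,2]
G=np.array([S[0],S[1],.072]); tcp=G+.019*z
print("tcp",tcp)
v=np.array([rel[0],0,72])-F; v[1]=0; print("h of body",v@N+45,"a",v@U)
plan(tcp-.1*z,T,5); print("then 100 along z")
E
```

```text
[0.39429785 0.2835324 ] [-0.01459359 -1.03577541  0.92760252  0.42084038]
caddy [-46.78690485  -8.23166219]
tcp [0.39556892 0.2929472  0.05554564]
h of body 19.857452424707773 a 51.54654040040614
ang 0.001 T [[19.3, 6.0, 21.8], [19.3, 6.0, 21.8], [19.3, 6.0, 21.8], [19.3, 6.0, 21.8], [19.3, 6.0, 21.8]] D [0.0, 0.0, -0.0]
then 100 along z
```

```bash
python3 -m crank '{"translation":[[25,8,5],[25,8,10],[25,8,24],[22,6,30],[0,0,40]],"delta_rot":[[0,0,0],[0,0,0],[0,0,0],[0,0,0],[0,0,0]],"hand":[66,66,66,66,66]}'
python3 - <<'E'
from h import *
z=ori(0).as_matrix()[:,2]; print(bot.observe()["opening"]*88.1, bot.observe()["contact_force"])
plan(np.array([0.3956,.2929,.0555]),ori(0),1)
E
```

```text
time: 9.05
ee_pos: [0.3895, 0.2457, 0.1423]
orientation: [-0.17, 0.726, 0.637, 0.196]
contact_force: [0.4, 0.2, 0.6]
opening: 0.749
66.00224253114925 [0.40456197 0.20328347 0.61592404]
ang 0.003 T [[-2.2, -0.5, 98.9]] D [0.001, -0.0, 0.003]
```

```bash
python3 -m crank '{"translation":[[-2,0,30],[0,0,30],[0,0,25],[0,0,14],[0,0,0]],"delta_rot":[[0,0,0],[0,0,0],[0,0,0],[0,0,0],[0,0,0]],"hand":[66,66,66,66,66]}'
python3 -m crank '{"translation":[[0,0,0],[0,0,0],[0,0,0]],"delta_rot":[[0,0,0],[0,0,0],[0,0,0]],"hand":[36,36,36]}' 20
python3 - <<'E'
from h import *
o=bot.observe(); print(o["opening"]*88.1,o["contact_force"])
plan(np.array([0.3956,.2929,.0555]),ori(0),1)
print("20mm up =",ori(0).inv().apply([0,0,20]))
E
```

```text
time: 9.68
ee_pos: [0.3952, 0.291, 0.055]
orientation: [-0.171, 0.728, 0.635, 0.194]
contact_force: [-0.1, 0.9, 0.8]
opening: 0.748
time: 10.05
ee_pos: [0.3962, 0.2899, 0.0557]
orientation: [-0.17, 0.728, 0.635, 0.195]
contact_force: [-0.9, 0.5, 2.3]
opening: 0.444
39.11165675913298 [-0.94730412  0.53707355  2.29101142]
ang 0.003 T [[2.4, -1.0, 1.7]] D [0.002, 0.0, -0.002]
20mm up = [ 1.00002200e+01  5.55111512e-16 -1.73203811e+01]
```

```bash
python3 -m crank '{"translation":[[5,0,-8.7],[10,0,-17.3],[12,0,-20.8],[13,0,-22.5],[13,0,-22.5]],"delta_rot":[[0,0,0],[0,0,0],[0,0,0],[0,0,0],[0,0,0]],"hand":[36,36,36,36,36]}' 25
python3 -m crank '{"translation":[[10,0,-17.3],[2,0,-3.5],[0,0,0]],"delta_rot":[[0,0,0],[0,0,0],[0,0,0]],"hand":[36,36,36]}'
python3 - <<'E'
from h import *
o=bot.observe();print(o["opening"]*88.1,o["contact_force"],o["qpos"].round(2))
s=bot.snapshot("side");t=bot.snapshot("top")
a=[cv2.resize(t["pixels"][130:290,90:250,::-1],None,fx=2.4,fy=2.4,interpolation=cv2.INTER_CUBIC),cv2.resize(s["pixels"][185:345,185:345,::-1],None,fx=2.4,fy=2.4,interpolation=cv2.INTER_CUBIC)]
cv2.imwrite("pics/c6.png",np.hstack(a))
# place: keep ori(0); tcp to shaker-bottom offset same as at grasp (shaker at S, z .010)
off=np.array([0.3962,.2899,.0557])-np.array([0.3943,.2835,.010]); print("off",off)
for rot in (0,-.8,-1.2):
    Rz=R.from_rotvec([0,0,rot]); print(rot); plan(np.r_[PL,.007+.06]+Rz.apply(off),Rz*ori(0),8)
E
```

```text
time: 10.68
ee_pos: [0.3958, 0.2898, 0.1626]
orientation: [-0.17, 0.728, 0.635, 0.195]
contact_force: [0.1, -0.1, -0.6]
opening: 0.44
time: 11.05
ee_pos: [0.3958, 0.2899, 0.185]
orientation: [-0.17, 0.728, 0.635, 0.195]
contact_force: [0.3, 0.0, -2.8]
opening: 0.439
38.654017809099805 [ 0.28840729  0.0157577  -2.84446843] [ 0.13  0.17  1.93  0.62  0.99 -0.06]
off [0.0019 0.0064 0.0457]
0
ang 0.003 T [[-33.2, 23.5, -8.8], [-33.2, 23.5, -8.8], [-33.3, 23.5, -8.8], [-33.3, 23.4, -8.8], [-33.3, 23.4, -8.8], [-33.3, 23.4, -8.9], [-33.3, 23.4, -8.9], [-33.3, 23.4, -8.9]] D [-0.0, 0.0, -0.0]
-0.8
ang 0.797 T [[-33.5, 24.0, -9.0], [-31.3, 27.2, -7.7], [-28.8, 30.2, -6.3], [-26.1, 32.8, -4.7], [-23.2, 35.2, -3.0], [-20.1, 37.1, -1.2], [-16.8, 38.7, 0.7], [-13.4, 40.0, 2.6]] D [-0.05, 0.0, 0.086]
-1.2
ang 1.197 T [[-33.8, 24.2, -9.2], [-30.3, 28.9, -7.2], [-26.3, 33.1, -4.9], [-21.8, 36.5, -2.2], [-16.9, 39.0, 0.6], [-11.7, 40.7, 3.6], [-6.4, 41.5, 6.7], [-1.0, 41.4, 9.8]] D [-0.075, 0.0, 0.13]
```

View pics/c6.png

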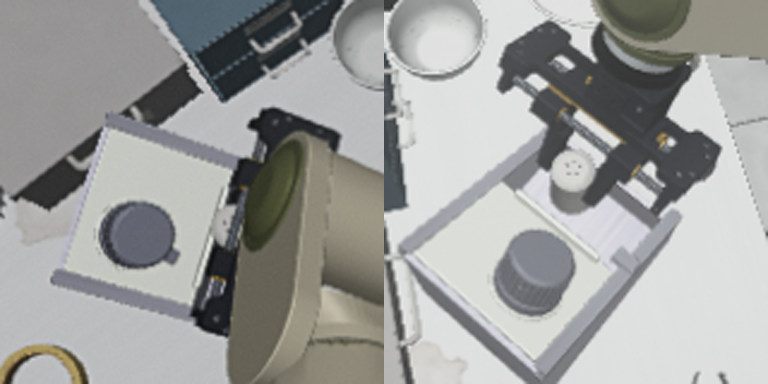

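The shaker hangs upright between the fingers (570,170). I carry it level at this height to the plate.

```bash
python3 - <<'E'
from h import *
off=np.array([.0019,.0064,.0457]); plan(np.r_[PL,.135]+off,ori(0),10)
E
```

```text
ang 0.003 T [[-23.2, 18.8, -13.0], [-23.2, 18.8, -13.0], [-23.2, 18.8, -13.0], [-23.2, 18.7, -13.0], [-23.2, 18.7, -13.0], [-23.2, 18.7, -13.0], [-23.2, 18.7, -13.0], [-23.2, 18.7, -13.0], [-23.2, 18.7, -13.0], [-23.2, 18.7, -13.0]] D [-0.0, 0.0, -0.0]
```

```bash
python3 -m crank '{"translation":[[-12,9,-7],[-23,19,-13],[-23,19,-13],[-23,19,-13],[-23,19,-13]],"delta_rot":[[0,0,0],[0,0,0],[0,0,0],[0,0,0],[0,0,0]],"hand":[36,36,36,36,36]}'
python3 -m crank '{"translation":[[-23,19,-13],[-23,19,-13],[-23,19,-13],[-23,18,-13],[-23,18,-13]],"delta_rot":[[0,0,0],[0,0,0],[0,0,0],[0,0,0],[0,0,0]],"hand":[36,36,36,36,36]}'
python3 -m crank '{"translation":[[-12,9,-7],[0,0,0],[0,0,0]],"delta_rot":[[0,0,0],[0,0,0],[0,0,0]],"hand":[36,36,36]}'
python3 - <<'E'
from h import *
o=bot.observe();print(o["opening"]*88.1,o["contact_force"],o["qpos"].round(2))
s=bot.snapshot("side");t=bot.snapshot("top")
a=[cv2.resize(t["pixels"][110:270,240:400,::-1],None,fx=2.4,fy=2.4,interpolation=cv2.INTER_CUBIC),cv2.resize(s["pixels"][80:240,200:360,::-1],None,fx=2.4,fy=2.4,interpolation=cv2.INTER_CUBIC)]
cv2.imwrite("pics/c7.png",np.hstack(a))
off=np.array([.0019,.0064,.0457]); plan(np.r_[PL,.012]+off,ori(0),1)
E
```

```text
time: 11.78
ee_pos: [0.4641, 0.159, 0.1837]
orientation: [-0.171, 0.728, 0.634, 0.194]
contact_force: [0.4, -0.1, -2.1]
opening: 0.438
time: 12.4
ee_pos: [0.5382, 0.0155, 0.1823]
orientation: [-0.171, 0.728, 0.634, 0.194]
contact_force: [0.0, 0.6, -1.3]
opening: 0.44
time: 12.78
ee_pos: [0.5446, 0.0024, 0.1831]
orientation: [-0.171, 0.728, 0.635, 0.195]
contact_force: [-0.9, 0.0, -1.5]
opening: 0.443
38.99746570219126 [-0.89204762  0.02884365 -1.45226526] [-0.44  0.43  1.57  0.51  1.34 -0.47]
ang 0.002 T [[-63.8, 0.9, 108.2]] D [0.0, 0.0, -0.002]
```

View pics/c7.png

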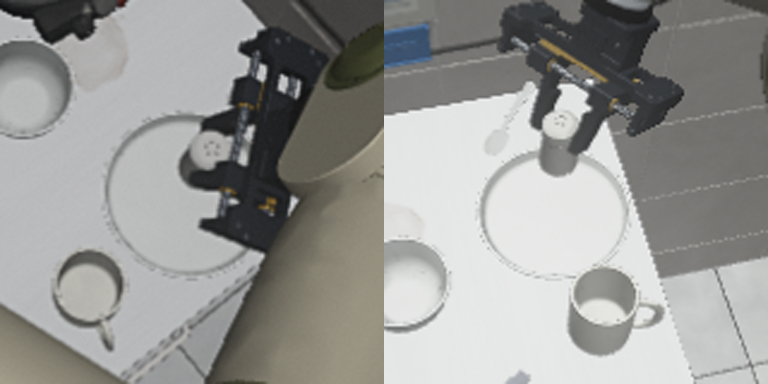

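The shaker is upright over the plate, with the mug, bowl and spoon untouched. I lower it.

```bash
python3 -m crank '{"translation":[[-12.5,0,21.6],[-15,0,26],[-15,0,26],[-11,0,19],[-7,0,10]],"delta_rot":[[0,0,0],[0,0,0],[0,0,0],[0,0,0],[0,0,0]],"hand":[36,36,36,36,36]}'
python3 -m crank '{"translation":[[-3,0,4],[-1,0,1.7],[0,0,0]],"delta_rot":[[0,0,0],[0,0,0],[0,0,0]],"hand":[36,36,36]}'
python3 - <<'E'
from h import *
o=bot.observe();print(o["opening"]*88.1,o["contact_force"])
off=np.array([.0019,.0064,.0457]); plan(np.r_[PL,.008]+off,ori(0),1)
E
```

```text
time: 13.5
ee_pos: [0.5444, 0.001, 0.0634]
orientation: [-0.171, 0.728, 0.635, 0.195]
contact_force: [0.2, -0.8, -0.7]
opening: 0.437
time: 13.88
ee_pos: [0.545, -0.0003, 0.0577]
orientation: [-0.17, 0.728, 0.635, 0.195]
contact_force: [0.3, -0.6, -0.9]
opening: 0.435
38.32448770880284 [ 0.31185887 -0.56343197 -0.94905408]
ang 0.003 T [[-0.8, 0.1, 4.2]] D [0.002, 0.001, -0.002]
```

```bash
python3 -m crank '{"translation":[[-1,0,1.7],[-1,0,1.7],[0,0,0]],"delta_rot":[[0,0,0],[0,0,0],[0,0,0]],"hand":[36,36,36]}'
python3 -m crank '{"translation":[[-0.5,0,0.9],[0,0,0]],"delta_rot":[[0,0,0],[0,0,0]],"hand":[36,36]}'
python3 -m crank '{"translation":[[-0.5,0,0.9],[0,0,0]],"delta_rot":[[0,0,0],[0,0,0]],"hand":[36,36]}'
```

```text
time: 14.25
ee_pos: [0.5447, -0.0003, 0.0532]
orientation: [-0.17, 0.728, 0.635, 0.195]
contact_force: [0.5, 0.6, -0.8]
opening: 0.439
time: 14.5
ee_pos: [0.5448, -0.0003, 0.0524]
orientation: [-0.17, 0.728, 0.635, 0.195]
contact_force: [-1.0, -0.0, -0.3]
opening: 0.441
time: 14.75
ee_pos: [0.5449, -0.0002, 0.0523]
orientation: [-0.17, 0.728, 0.635, 0.195]
contact_force: [-3.5, -0.3, 11.0]
opening: 0.437
```

Contact came where I expected it. I release and back out along the tool axis.

```bash
python3 -m crank '{"translation":[[0.3,0,-0.5],[0,0,0],[0,0,0],[0,0,0]],"delta_rot":[[0,0,0],[0,0,0],[0,0,0],[0,0,0]],"hand":[42,48,62,62]}'
python3 -m crank '{"translation":[[0,0,-20],[0,0,-40],[0,0,-50],[0,0,-30],[0,0,0]],"delta_rot":[[0,0,0],[0,0,0],[0,0,0],[0,0,0],[0,0,0]],"hand":[66,88,88,88,88]}'
python3 - <<'E'
from h import *
o=bot.observe();print(o["opening"]*88.1,o["contact_force"],o["ee_pos"])
s=bot.snapshot("side");t=bot.snapshot("top")
a=[cv2.resize(t["pixels"][110:270,240:400,::-1],None,fx=2.4,fy=2.4,interpolation=cv2.INTER_CUBIC),cv2.resize(s["pixels"][80:240,200:360,::-1],None,fx=2.4,fy=2.4,interpolation=cv2.INTER_CUBIC)]
cv2.imwrite("pics/c8.png",np.hstack(a))
plan(cad(CP,slope(75+110,20,25+95))[0],ori(0),12)
E
```

```text
time: 15.25
ee_pos: [0.5447, -0.0002, 0.0517]
orientation: [-0.17, 0.728, 0.635, 0.195]
contact_force: [0.5, -0.1, -0.1]
opening: 0.705
time: 15.88
ee_pos: [0.5358, -0.0706, 0.1743]
orientation: [-0.168, 0.728, 0.635, 0.195]
contact_force: [0.3, 0.1, 0.3]
opening: 1.0
88.11513815274638 [0.31079639 0.13270789 0.25061987] [ 0.53579698 -0.07056067  0.1742656 ]
ang 0.003 T [[30.7, -18.0, 8.9], [30.8, -18.0, 8.9], [30.8, -18.0, 8.9], [30.8, -18.0, 8.9], [30.8, -18.0, 8.9], [30.8, -18.0, 8.9], [30.8, -17.9, 8.9], [30.8, -17.9, 8.9], [30.8, -17.9, 8.9], [30.8, -17.9, 8.9], [30.8, -17.9, 8.9], [30.8, -17.9, 8.9]] D [-0.0, -0.0, -0.0]
```

View pics/c8.png

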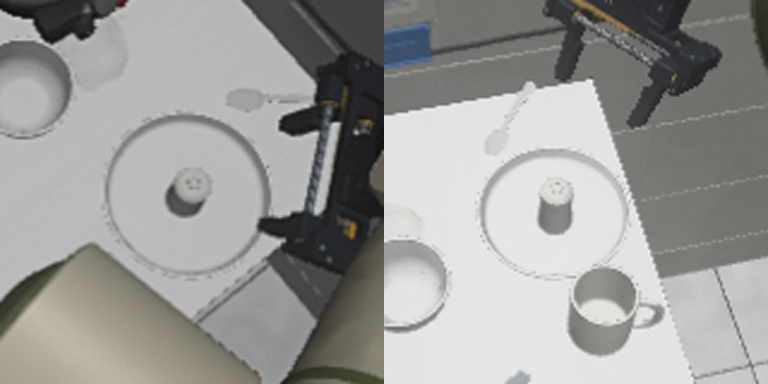

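The shaker stands upright near the plate's middle, with its foot at about (185,208) against the plate centre at about (188,195). I go back to the cap.

```bash
python3 -m crank '{"translation":[[15,-9,-10],[31,-18,0],[31,-18,6],[31,-18,9],[31,-18,9]],"delta_rot":[[0,0,0],[0,0,0],[0,0,0],[0,0,0],[0,0,0]],"hand":[88,88,88,88,88]}'
python3 -m crank '{"translation":[[31,-18,9],[31,-18,9],[31,-18,9],[31,-18,9],[31,-18,9]],"delta_rot":[[0,0,0],[0,0,0],[0,0,0],[0,0,0],[0,0,0]],"hand":[88,88,88,88,88]}'
python3 -m crank '{"translation":[[31,-18,9],[31,-18,9],[15,-9,5],[0,0,0]],"delta_rot":[[0,0,0],[0,0,0],[0,0,0],[0,0,0]],"hand":[88,88,88,88]}'
python3 - <<'E'
from h import *
plan(cad(CP,slope(75+110,20,25))[0],ori(0),1)
E
```

```text
time: 16.6
ee_pos: [0.4713, 0.0695, 0.2293]
orientation: [-0.171, 0.728, 0.635, 0.194]
contact_force: [0.5, -0.0, 0.4]
opening: 0.997
time: 17.23
ee_pos: [0.4034, 0.2368, 0.2678]
orientation: [-0.171, 0.728, 0.635, 0.194]
contact_force: [0.4, -0.3, 0.2]
opening: 0.997
time: 17.73
ee_pos: [0.3696, 0.3198, 0.2864]
orientation: [-0.171, 0.728, 0.636, 0.194]
contact_force: [0.4, -0.3, -0.8]
opening: 0.998
ang 0.002 T [[-1.9, 1.3, 119.2]] D [-0.002, 0.001, -0.001]
```

```bash
python3 -m crank '{"translation":[[-2,1,25],[0,0,35],[0,0,30],[0,0,20],[0,0,9]],"delta_rot":[[0,0,0],[0,0,0],[0,0,0],[0,0,0],[0,0,0]],"hand":[88,88,88,88,88]}'
python3 -m crank '{"translation":[[0,0,0],[0,0,0],[0,0,0],[0,0,0],[0,0,0]],"delta_rot":[[0,0,0],[0,0,0],[0,0,0],[0,0,0],[0,0,0]],"hand":[88,50,50,50,50]}' 40
python3 - <<'E'
from h import *
o=bot.observe();print(o["opening"]*88.1,o["contact_force"],o["wrist_torque"])
plan(cad(CP,slope(75,20,25))[0],ori(0),1)
E
```

```text
time: 18.35
ee_pos: [0.3793, 0.3755, 0.1817]
orientation: [-0.171, 0.729, 0.635, 0.193]
contact_force: [0.1, -0.1, 0.6]
opening: 0.992
time: 18.98
ee_pos: [0.3792, 0.3759, 0.1837]
orientation: [-0.17, 0.728, 0.635, 0.195]
contact_force: [-4.1, -2.2, 4.2]
opening: 0.646
56.89590394314544 [-4.10209388 -2.24067163  4.21549192] [-0.19300942  0.44790245  0.21085323]
ang 0.002 T [[-110.0, -0.6, 1.9]] D [0.0, 0.0, -0.002]
```

```bash
python3 -m crank '{"translation":[[-12,0,0],[-22,0,0],[-22,0,0],[-22,0,0],[-20,0,0]],"delta_rot":[[0,0,0],[0,0,0],[0,0,0],[0,0,0],[0,0,0]],"hand":[50,50,50,50,50]}'
python3 -m crank '{"translation":[[-10,0,0],[-4,0,0],[0,0,0],[0,0,0]],"delta_rot":[[0,0,0],[0,0,0],[0,0,0],[0,0,0]],"hand":[50,50,50,50]}'
python3 - <<'E'
from h import *
o=bot.observe();print(o["opening"]*88.1,o["contact_force"],o["wrist_torque"])
plan(cad(CP,slope(75,20,25))[0],ori(0),1)
E
```

```text
time: 19.6
ee_pos: [0.3678, 0.2912, 0.1344]
orientation: [-0.17, 0.728, 0.635, 0.195]
contact_force: [-1.0, 0.5, 4.2]
opening: 0.647
time: 20.1
ee_pos: [0.3664, 0.2811, 0.1286]
orientation: [-0.171, 0.728, 0.634, 0.196]
contact_force: [-1.4, 14.5, 8.8]
opening: 0.644
56.707916896693206 [-1.42001908 14.50040566  8.78518332] [2.29142339 0.08346675 0.2803318 ]
ang 0.005 T [[0.4, -1.0, 2.0]] D [0.001, -0.004, -0.003]
```

The lid is against its shut stop. I screw the cap home, turning past 1.3 and watching the torque.

```bash
python3 -m crank '{"translation":[[0,0,0],[0,0,0],[0,0,0],[0,0,0],[0,0,0]],"delta_rot":[[0,0,0.17],[0,0,0.17],[0,0,0.17],[0,0,0.17],[0,0,0.17]],"hand":[50,50,50,50,50]}'
python3 -c "
from station import bot;o=bot.observe();print(o['wrist_torque'],o['contact_force'])"
python3 -m crank '{"translation":[[0,0,0],[0,0,0],[0,0,0],[0,0,0],[0,0,0]],"delta_rot":[[0,0,0.17],[0,0,0.17],[0,0,0.11],[0,0,0.05],[0,0,0]],"hand":[50,50,50,50,50]}'
python3 - <<'E'
from h import *
o=bot.observe();print(o["opening"]*88.1,o["contact_force"],o["wrist_torque"])
n=ori(0).as_matrix()[:,2]; print("about z",o["wrist_torque"]@n)
plan(cad(CP,slope(75,20,25))[0],ori(-1.35),1)
E
```

```text
time: 20.72
ee_pos: [0.367, 0.2808, 0.1286]
orientation: [-0.237, 0.925, 0.275, 0.108]
contact_force: [1.9, 12.9, 3.8]
opening: 0.643
[ 1.80537029 -0.37848546  0.23186808] [ 1.9460562  12.89914896  3.83985185]
time: 21.35
ee_pos: [0.3672, 0.2805, 0.1283]
orientation: [-0.256, 0.965, 0.04, 0.047]
contact_force: [2.5, 9.2, 3.9]
opening: 0.647
57.00403605675604 [2.51265538 9.17446067 3.8698766 ] [ 1.31161375 -0.07648924 -0.28804023]
about z 0.29929161363086076
ang 0.005 T [[-1.5, -1.4, 2.0]] D [-0.001, -0.003, -0.003]
```

```bash
for i in 1; do python3 -m crank '{"translation":[[0,0,0],[0,0,0]],"delta_rot":[[0,0,0.05],[0,0,0]],"hand":[50,50]}'; done
python3 - <<'E'
from h import *
o=bot.observe(); print("about z",o["wrist_torque"]@ori(0).as_matrix()[:,2])
plan(cad(CP,slope(75,20,25))[0],ori(-1.35),1)
E
python3 -m crank '{"translation":[[0,0,0],[0,0,0]],"delta_rot":[[0,0,0.04],[0,0,0]],"hand":[50,50]}'
python3 - <<'E'
from h import *
o=bot.observe(); print("about z",o["wrist_torque"]@ori(0).as_matrix()[:,2])
plan(cad(CP,slope(75,20,25))[0],ori(-1.35),1)
E
```

```text
time: 21.6
ee_pos: [0.3669, 0.2804, 0.1283]
orientation: [-0.256, 0.966, 0.017, 0.041]
contact_force: [0.6, 8.6, 4.0]
opening: 0.645
about z -1.0226129388626422
ang 0.05 T [[-1.3, -1.4, 2.0]] D [-0.001, -0.003, -0.05]
time: 21.85
ee_pos: [0.3661, 0.2805, 0.1282]
orientation: [-0.257, 0.966, -0.001, 0.035]
contact_force: [-3.7, 5.6, 7.1]
opening: 0.649
about z -1.290950371759435
ang 0.089 T [[-0.5, -1.3, 1.9]] D [-0.001, -0.0, -0.089]
```

The torque rose to 1.3 N m against the home stop. I release, back off and look.

```bash
python3 -m crank '{"translation":[[0,0,0],[0,0,0],[0,0,0],[0,0,0]],"delta_rot":[[0,0,0],[0,0,0],[0,0,0],[0,0,0]],"hand":[88,88,88,88]}'
python3 -m crank '{"translation":[[0,0,-30],[0,0,-45],[0,0,-55],[0,0,-55],[0,0,-40]],"delta_rot":[[0,0,0],[0,0,0],[0,0,0],[0,0,0],[0,0,0]],"hand":[88,88,88,88,88]}'
python3 -m crank '{"translation":[[0,0,0],[0,0,0]],"delta_rot":[[0,0,0],[0,0,0]],"hand":[88,88]}'
python3 - <<'E'
from h import *
s=bot.snapshot("side");t=bot.snapshot("top")
a=[]
for im,(x,y) in((t,(100,165)),(s,(185,225))):
    b=cv2.resize(im["pixels"][y:y+125,x:x+135,::-1],None,fx=3,fy=3,interpolation=cv2.INTER_CUBIC); a.append(b)
b=[cv2.resize(t["pixels"][130:250,250:385,::-1],None,fx=3,fy=1.8),cv2.resize(s["pixels"][110:230,210:345,::-1],None,fx=3,fy=1.8)]
cv2.imwrite("pics/c9.png",np.vstack([np.hstack(a),np.hstack(b)]))
E
```

```text
time: 22.35
ee_pos: [0.3664, 0.2797, 0.1274]
orientation: [-0.256, 0.966, -0.003, 0.034]
contact_force: [0.1, -0.3, -1.2]
opening: 0.995
time: 22.98
ee_pos: [0.3509, 0.1674, 0.3243]
orientation: [-0.256, 0.966, -0.003, 0.035]
contact_force: [0.1, -0.2, -0.6]
opening: 0.998
time: 23.22
ee_pos: [0.3508, 0.1686, 0.3215]
orientation: [-0.256, 0.966, -0.003, 0.034]
contact_force: [0.1, 1.1, -0.1]
opening: 0.999
```

View pics/c9.png

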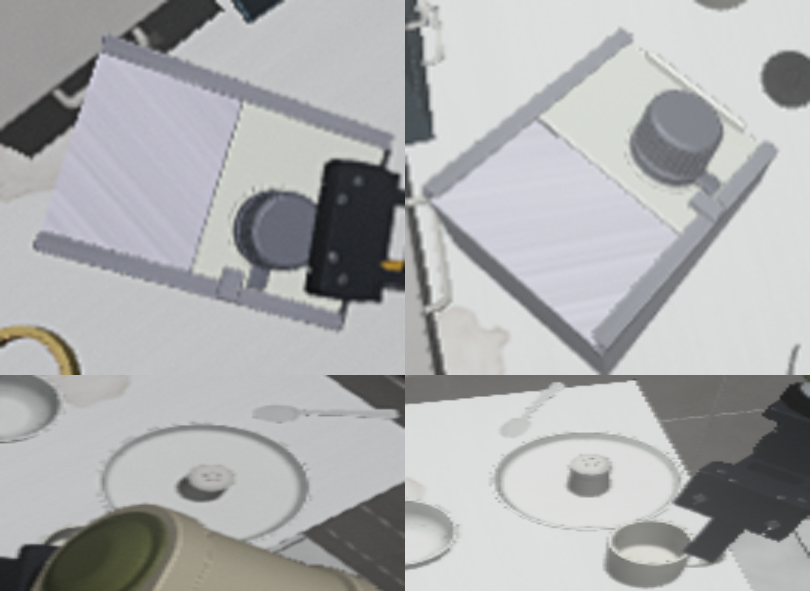

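The tongue sits beside the catch at about (258,280), slightly further round than at the start. The lid is shut, the shaker is upright on the plate, and the gripper is clear of everything.

```bash
python3 -c "
from station import bot;print(bot.finish_job())"
```

```text
the job is handed in; nothing more can be done
None
```

I handed the job in at about 23 s of the 61 s; no verdict was reported. I unscrewed the cap, slid the lid up to its stop and stood the shaker in the plate. I then slid the lid shut and screwed the cap home.

**What the last checks showed:**
- **Shaker:** it stands upright and released. By eye its foot was about 10 mm from the plate's middle.
- **Lid:** it met its shut stop at about 15 N and looks the same as at the start.
- **Cap:** the torque rose to about 1.3 N m at the end of the turn, so I took it as home. The tongue sits beside the catch, slightly further round than it started. I estimate below 0.1 rad from the picture, not from a direct reading.
- **Bystanders:** the bowl and spoon looked unmoved. I did not measure any of the three again, and the arm partly hid the mug in the last top view.
- **Gripper:** open and about 0.2 m clear of the cap, touching nothing.

**One disagreement:** partway through the final turn the torque about the cap's axis read +0.3 N m, the wrong sign for friction. The two readings after it, at −1.0 and −1.3 N m, fit the home stop. I never explained the odd one.

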